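# Slide a sheet blank along the riser shelf so its end can be taken

### The arm

A 6-joint arm with a two-finger parallel gripper is mounted at the origin on the work surface. World frame = base frame: x ahead of the robot, y to its left, z up, the work surface at z = 0. Lengths are in m, angles in rad, forces in N, time in s.
With the tool pointing down it reaches from about 0.3 to 0.825 m from the base axis. Payload 5.4 kg.
Tool frame: the origin (TCP) lies at the very end of the fingers, on their centre line; the grasp point (between the pads) lies 19 mm behind it; z points along the fingers, y is the line along which they close (so a half turn about z gives the same grasp; the last joint's range is limited). The gripper opens to 92 mm and grips with 3 to 60 N. Pads are 20 mm wide; open, the fingers measure 128 mm over their backs; the gripper's body (75 mm by 189 mm) begins 69 mm behind the grasp point.
Start: joints at [0.928, 0.158, 1.597, -0, 1.386, -0.21], TCP at [0.241, 0.522, 0.215] pointing down, gripper open.
Joint ranges: [-2.91, 2.91], [-0.94, 2.29], [0.18, 2.7], [-1.29, 4.43], [0.17, 2.64], [-3, 3]. Speed limits (rad/s): [2.57, 2.57, 3.14, 3.14, 3.14, 3.14].

### API

Orientations are given as a rotation vector (axis times angle).
In Python, from workcell import bot gives the robot as it stands. Calls block until the motion is done:
- bot.goto(position, orientation): joint-space move of the TCP to a pose.
- bot.line_to(position, rot=None, max_speed=0.15): straight line of the TCP; rot=None keeps the orientation; max_speed is the mean speed in m/s.
- bot.set_joints(angles): joint-space move.
- bot.set_gripper(opening, newtons=None): opening from 0.0 (shut) to 1.0 (fully open); newtons is the grip in N (None keeps the last); returns when the fingers have stopped.
- bot.hold(seconds).
- bot.inverse_kinematics(position, orientation): joint angles nearest the present ones, or None.
- bot.read_camera(name): name is "scene" or "top"; returns a dict with "pixels" (400x640x3 uint8, blue, green, red), "fx", "fy", "cx", "cy" (pixels), "k1" (the pictures are not rectified: a ray, as slopes to the right and down, at radius r is drawn at 1 + k1 r^2 times it, then the intrinsics apply), "R" (3x3) and "t" (3): a world point X has camera coordinates R X + t. Camera axes: x right, y down, z forward; pixel columns grow to the right and rows downward; lengths in m; the calibration is good to about 2 mm. A picture is of the moment at which its call begins. There is no depth.
A pose or a line that the arm cannot do raises bot.MotionError and nothing moves.
- bot.job_done(): hands the job in; it is judged then, once.
Readings, each from a call of its own:
- bot.current_clock(): time.
- bot.current_joints(): joint angles.
- bot.current_joint_vel(): joint speeds.
- bot.current_effort(): joint torques, N m.
- bot.current_ee_pos(): TCP position.
- bot.current_tool_rot(): TCP orientation.
- bot.current_contact_force(): force on the tool from outside, world axes, zero at the start.
- bot.current_ft_torque(): the same for the moment, N m.
- bot.current_opening(): opening from 0.0 (shut) to 1.0 (fully open).
- bot.current_grip_force(): force on a finger pad.
Only numpy, scipy, OpenCV 4.12 (cv2) and the standard library are available. Lean on these libraries where they do the work, as an engineer would, in place of code of your own. Each camera call takes 0.05 s, during which the arm holds its last target. There are 200 camera calls.

### The job

The worker at the pipe vice needs the white plastic sheet blank, but it lies flat on the steel riser shelf where its edges cannot be got hold of. With your fingers only pushing, square the blank up with its long edge against the shelf's back upstand, and slide it along until about 4 cm of it sticks out over the end of the shelf on the vice's side. It stays flat on the shelf throughout - do not pick it up or let it drop - and leave the bowl, beaker and rasp where they are; finish with the hand clear.

Things in the scene. Friction and masses are not known exactly. Their poses are not given: they have to be found in the camera images.
- blank: Plain white polypropylene sheet blank, loose, lying flat on the shelf: 100 mm (its x) by 160 mm (its y) by 6 mm thick, about 90 g. Origin at the centre of its underside, z up. Its long edges run along its y axis, which starts within 0.3 rad of the shelf's y axis.
- ledge: Steel riser shelf, fixed. Origin on the bench, z up, y along the shelf, x to its back (away from the robot). Flat top 80 mm above the bench, x from -110 (front edge, no rim) to +100 mm (inner face of the back upstand), y from -210 to +210 mm, both ends open. Upstand full length, 10 mm thick, to 112 mm above the bench. Blank against the upstand: its origin is at x = +50 mm.
- vice: Grey pipe vice fixed on the bench off the left or right end of the shelf, with a white plaster leg cast on its pipe, lying roughly along x. Origin on the bench: vice and cast reach 170 mm to its -x, 260 to +x, 80 to either side. Cast 115 mm thick, axis 115 mm above the bench; the vice, 100 mm to -x of the origin, is 240 mm high.
- crate: Blue plastic crate with odds and ends in it, fixed on the bench off the other end of the shelf, 300 (x) by 200 (y) by 120 mm high; origin under its centre.
- bowl: Black rubber mixing bowl with set plaster in it, loose on the bench in front of the shelf, 100 mm across, 55 mm high; origin under its centre. To be left alone.
- beaker: Clear plastic beaker, loose, standing on the bench behind the shelf, 68 mm across the mouth, 90 mm high; origin under its centre. To be left alone.
- rasp: Plaster rasp with a wooden handle, loose, lying on the bench in front of the shelf roughly along y, 250 mm long (y from -125 to +125), 26 mm wide and 26 mm high; origin at bench height under its middle. To be left alone.
There are look-alikes about, which are no part of the job. Leave any blue or green look-alike of the blank alone.

How it is judged:
By the outcome, as a careful person would: the job done as asked, in the order asked, and still so for the second after the job is handed in, with the robot touching nothing.
It also fails if it takes over 51 s, if anything falls off the work surface, if the arm or the gripper's body presses on something with over 40 N, if the wrist force passes 120 N, or if a joint passes its speed limit or range.

## Working session

There is one attempt and no reset: what is moved stays moved. The work goes in short steps, each a Python script; the robot and the scene stay as the last script left them, time stands still between calls to the robot, and variables do not carry over. Pictures are saved under pics/ and viewed, at most 10 in all, crops included, and the job is handed in when it is done.

```bash
mkdir -p pics; ls; cat > h.py <<'E'
import numpy as np, cv2
from workcell import bot
def snap(n,f):
    c=bot.read_camera(n); cv2.imwrite(f,c["pixels"]); return c
def px2pt(c,uv,z):
    uv=np.atleast_2d(np.array(uv,float))
    K=np.array([[c["fx"],0,c["cx"]],[0,c["fy"],c["cy"]],[0,0,1]])
    d=np.array([c["k1"],0,0,0,0.])
    n=cv2.undistortPointsIter(uv[:,None],K,d,None,None,(3,50,1e-10))[:,0]
    R=np.array(c["R"]);t=np.array(c["t"])
    o=-R.T@t; r=np.c_[n,np.ones(len(n))]@R
    return o+r*((np.broadcast_to(z,len(n))-o[2])/r[:,2])[:,None]
def pt2px(c,P):
    R=np.array(c["R"]);t=np.array(c["t"])
    q=np.atleast_2d(P)@R.T+t; n=q[:,:2]/q[:,2:]; r=(n**2).sum(1,keepdims=True)
    n=n*(1+c["k1"]*r); return n*[c["fx"],c["fy"]]+[c["cx"],c["cy"]]
E
python3 - <<'E'
from h import *
for n in("scene","top"):
    c=snap(n,f"pics/{n}0.png"); print(n,c["fx"],c["cx"],c["cy"],c["k1"],-np.array(c["R"]).T@c["t"],c["R"])
print(bot.current_clock(),bot.current_tool_rot())
E
```

```text
pics
scene 494.43347048232494 319.6726730713266 200.4426412123523 -0.004383487007053961 [ 1.54161911 -0.24384974  1.38389758] [[ 0.23065191  0.97301742 -0.00606613]
 [ 0.7604429  -0.18414397 -0.62275003]
 [-0.60706367  0.13902554 -0.78239734]]
top 508.32533912620016 316.2885112791756 206.87093097037342 -0.09614343848628641 [ 0.19178425 -0.01319785  1.69194894] [[-4.05552155e-03 -9.99991388e-01  8.80863030e-04]
 [-9.77885711e-01  3.78167557e-03 -2.09105801e-01]
 [ 2.09100669e-01 -1.70941645e-03 -9.77892626e-01]]
0.1 [-6.74425524e-01 -3.06766004e+00  2.35787120e-03]
```

View pics/top0.png

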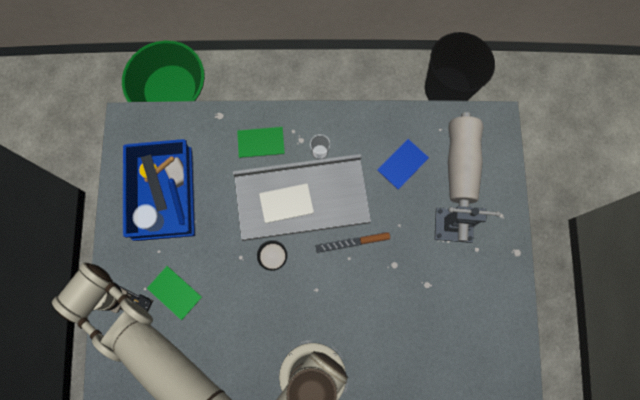

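View pics/scene0.png

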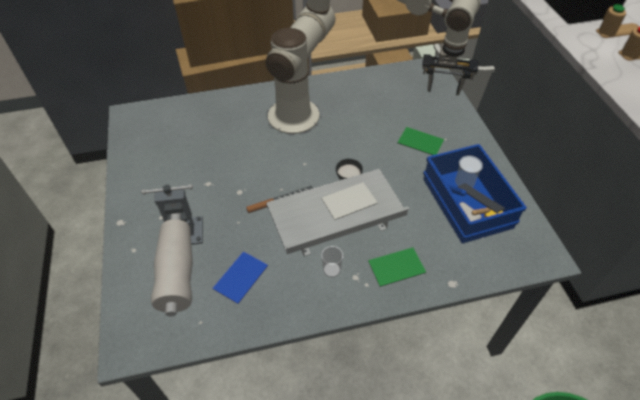

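The top view shows the blank at about (287,203) on the shelf, whose front corners are near (241,239) and (370,222). The vice is off the right end (world -y), the bowl is at (272,256), the rasp at (353,242) and the beaker at (320,146). The scene view agrees. Next I'll measure them.

```bash
cat >> h.py <<'E'
def blank(c):
    im=c["pixels"].astype(int); m=np.zeros(im.shape[:2],np.uint8); m[140:260,215:400]=1
    b,g,r=im[...,0],im[...,1],im[...,2]
    w=((im.min(2)>185)&(m>0)).astype(np.uint8)
    cs,_=cv2.findContours(w,cv2.RETR_EXTERNAL,cv2.CHAIN_APPROX_NONE)
    # on the shelf only: largest
    k=max(cs,key=cv2.contourArea)
    P=px2pt(c,k[:,0],.086)
    (x,y),(a,bb),th=cv2.minAreaRect((P[:,:2]*1000).astype(np.float32))
    if a>bb: th-=90
    # th = angle of x(short) axis in world
    th=(th+90)%180-90
    return np.array([x,y])/1000,(a,bb),th
E
python3 - <<'E'
from h import *
c=bot.read_camera("top"); im=c["pixels"]
print(im[203,287],im[190,350],im[225,250],im[260,340],im[146,320])
print(blank(c))
crop=im[125:275,220:410]; cv2.imwrite("pics/crop.png",cv2.resize(crop,None,fx=4,fy=4,interpolation=cv2.INTER_CUBIC))
E
```

```text
[201 211 212] [152 152 149] [159 157 155] [115 113 104] [186 184 180]
(array([0.55022406, 0.08223111]), (96.89739227294922, 158.781494140625), 11.895439147949219)
```

View pics/crop.png

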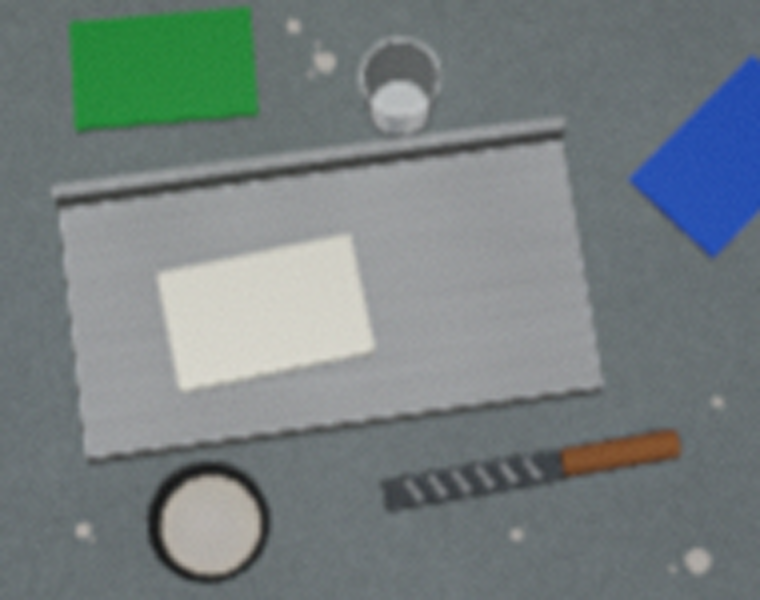

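The crop shows the shelf top's corners at about (242,240), (370,222), (361,160) and (235,176). The dark strip is the inner face of the upstand. The blank is about 4° more skewed than the shelf. The rasp and bowl lie in front of the shelf, with the bowl at the far-left front.

```bash
python3 - <<'E'
from h import *
c=bot.read_camera("top"); g=c["pixels"].mean(2)
g=cv2.GaussianBlur(g,(3,3),0)
# subpixel edges by gradient: front edge (max darkening downwards), strip bottom (max brightening downwards)
def edge(u,v0,v1,s):
    d=s*np.diff(g[v0:v1,u]); i=int(np.argmax(d)); 
    w=np.clip(d[max(i-1,0):i+2],0,None); return v0+.5+(w*np.arange(max(i-1,0),max(i-1,0)+len(w))).sum()/w.sum()
F=[];B=[]
for u in range(250,362,3):
    vf=240-(u-242)*17.5/128.7; F.append((u,edge(u,int(vf)-5,int(vf)+6,-1)))
    vb=175.5-(u-234.5)*16/126.5; B.append((u,edge(u,int(vb)-4,int(vb)+6,1)))
def fit(L,z):
    P=px2pt(c,L,z)[:,:2]
    vx,vy,x,y=cv2.fitLine(P.astype(np.float32),cv2.DIST_HUBER,0,.001,.001).ravel()
    if vy<0: vx,vy=-vx,-vy
    n=np.array([vy,-vx]); print("ang",np.degrees(np.arctan2(-vx,vy)),"res",np.std((P-[x,y])@n)); return n,(P@n)
nF,_=fit(F,.08); nB,_=fit(B,.08)
PF=px2pt(c,F,.08)[:,:2];PB=px2pt(c,B,.08)[:,:2]
th=np.arctan2(nF[1]+nB[1],nF[0]+nB[0]); n=np.array([np.cos(th),np.sin(th)]);ey=np.array([-n[1],n[0]])
print("depth",np.median(PB@n)-np.median(PF@n),np.median(PB@n),np.median(PF@n))
# ends
for nm,us,s in(("R",(0),-1),("L",0,1)):
    L=[]
    for v in range(182,218,3):
        u=(361+(v-159.5)*9.5/63) if nm=="R" else 234.5+(v-175.5)*7.2/65
        a=int(u)-5; d=s*np.diff(g[v,a:a+12]); i=int(np.argmax(d)); w=np.clip(d[max(0,i-1):i+2],0,None)
        L.append((a+.5+(w*np.arange(max(0,i-1),max(0,i-1)+len(w))).sum()/w.sum(),v))
    q=px2pt(c,L,.08)[:,:2]@ey; print(nm,np.median(q),q.std())
print("th",np.degrees(th))
bc,_,bt=blank(c); print("blank n,ey",bc@n,bc@ey)
for nm,uv,z in(("bowl",(272.5,255.5),.05),("beaker mouth",(320,143.5),.09),("raspL",(317,248.5),.013),("raspR",(389,236.5),.02),("vice",(463,222),.1),("castend",(465,118),.115)):
    p=px2pt(c,uv,z)[0,:2]; print(nm,p,"ledge-ish n,ey",p@n,p@ey)
print(bot.current_clock())
E
```

```text
ang 7.8247786 res 0.0036787328933345145
ang 7.8289723 res 0.00033565101336903544
depth 0.20858684612323752 0.6673571101624427 0.4587702640392052
R -0.254914072828368 0.0006426712700333093
L 0.16450551747918857 0.0008707980401986984
th 7.8268757
blank n,ey 0.5562899055338899 0.00662783140314059
bowl [0.38222166 0.12653626] ledge-ish n,ey 0.3958926639081203 0.07330640124095886
beaker mouth [ 0.74916972 -0.02917716] ledge-ish n,ey 0.7382171705088987 -0.13092750095121902
raspL [ 0.40938317 -0.01792254] ledge-ish n,ey 0.4031286951639427 -0.07350549800431316
raspR [ 0.44746001 -0.25784519] ledge-ish n,ey 0.4081780803928378 -0.3163783672750587
vice [ 0.48071435 -0.48662751] ledge-ish n,ey 0.4099669816145708 -0.5475579510820482
castend [ 0.83024319 -0.51329624] ledge-ish n,ey 0.7526078888006797 -0.6215771881575355
0.2
```

Measured sizes match: depth 209 mm against 210, length 419 mm against 420. Plan: open fingers push the long edge back to the upstand, which squares the blank. Then a half-open hand pushes the +y short edge along.

```bash
cat >> h.py <<'E'
from scipy.spatial.transform import Rotation as Ro
TH=np.radians(7.827); N=np.array([np.cos(TH),np.sin(TH)]); EY=np.array([-N[1],N[0]])
O=.568*N-.0452*EY
def L2W(x,y,z): return np.r_[O+x*N+y*EY,z]
def toL(p): p=np.asarray(p)[:2]-O; return np.array([p@N,p@EY])
def rots(ydir):  # tool down, tool y along +-ydir
    out=[]
    for s in(1,-1):
        y=np.r_[s*ydir,0]; z=np.array([0,0,-1.]); out.append(Ro.from_matrix(np.c_[np.cross(y,z),y,z]).as_rotvec())
    return out
def best(pos,ydir):
    q0=np.array(bot.current_joints()); o=[]
    for r in rots(ydir):
        q=bot.inverse_kinematics(pos,r)
        if q is not None: o.append((np.abs(np.array(q)-q0).max(),tuple(r)))
    return np.array(min(o)[1])
def fl(): f=np.array(bot.current_contact_force()); return np.array([f[:2]@N,f[:2]@EY,f[2]])
def report(tag):
    c=bot.read_camera("top"); b,s,t=blank(c); print(tag,"blank L",toL(b),"size",s,"ang",t-np.degrees(TH),"t",bot.current_clock()); return c
E
python3 - <<'E'
from h import *
p=L2W(-.094,.05,.19); r=best(p,EY)
bot.goto(p,r); print(bot.current_clock(),fl(),toL(bot.current_ee_pos()))
bot.line_to(L2W(-.094,.05,.0825),max_speed=.1); print(fl(),bot.current_ee_pos(),bot.current_clock())
bot.line_to(L2W(-.018,.05,.0825),max_speed=.05); print(fl(),bot.current_clock())
x=-.018
while x<-.004:
    x+=.001; bot.line_to(L2W(x,.05,.0825),max_speed=.02); f=fl()
    if f[0]<-3: break
print(x,f,toL(bot.current_ee_pos()),bot.current_clock())
bot.line_to(L2W(x-.03,.05,.0825),max_speed=.08)
bot.line_to(L2W(x-.03,.05,.17),max_speed=.15); print(fl())
c=report("push1"); cv2.imwrite("pics/p1.png",cv2.resize(c["pixels"][125:275,180:420],None,fx=3,fy=3))
E
```

```text
2.0417 [-0.01400007 -0.55259094  0.75487737] [-0.09388912  0.05054774]
[-0.01407015 -0.16778768 -1.13339429] [0.46957601 0.06924344 0.08319349] 3.2667
[0.05654179 0.2669549  1.09929376] 4.9333
-0.00599999999999999 [-5.63133869 -0.64624846  4.24890007] [-0.00712192  0.05000283] 7.9333
[-0.56310285  0.35297331 -0.54679602]
push1 blank L [ 0.14212159 -0.09286245] size (4.609466552734375, 14.987055778503418) ang 19.621081970214846 t 9.2417
```

View pics/p1.png

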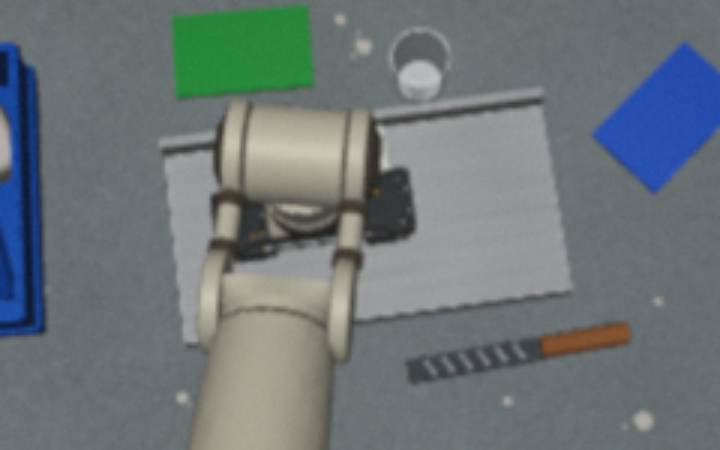

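The arm hides the blank, but the contact force puts its edge against the upstand at about +3 mm in my frame. I'll move to the end-push hover and look again there.

```bash
python3 - <<'E'
from h import *
bot.set_gripper(.43)
p=L2W(.05,.165,.17); r=best(p,N)
bot.goto(p,r); print(bot.current_clock(),toL(bot.current_ee_pos()),bot.current_opening())
c=report("hover2"); a=cv2.resize(c["pixels"][125:275,200:400],None,fx=2,fy=2)
s=snap("scene","pics/s1full.png"); b=cv2.resize(s["pixels"][140:290,230:430],None,fx=2,fy=2)
cv2.imwrite("pics/p2.png",np.vstack([a,b])[:600])
E
```

```text
11.35 [0.04986429 0.16472463] 0.42899113168337555
hover2 blank L [0.04956249 0.04830903] size (94.21375274658203, 157.18496704101562) ang -0.08812508773803618 t 11.4
```

View pics/p2.png

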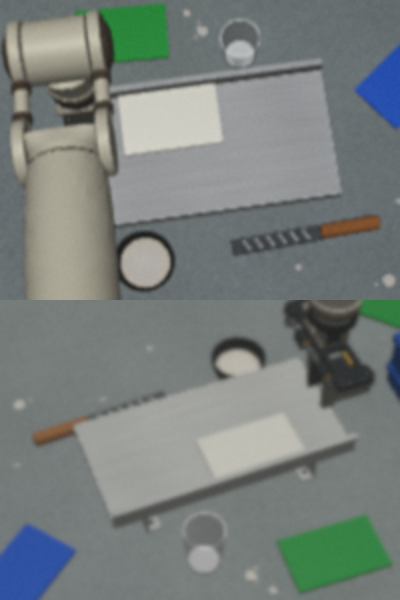

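The blank is square against the upstand (-0.1°, x ≈ 50 mm, y = +48 mm). Now the slide, stopping short to check.

```bash
python3 - <<'E'
from h import *
bot.line_to(L2W(.05,.158,.0828),max_speed=.1); print(fl(),bot.current_ee_pos()[2])
for y in(.08,.03,-.02,-.06):
    bot.line_to(L2W(.05,y,.0828),max_speed=.05); print(y,fl(),bot.current_clock())
bot.line_to(L2W(.05,-.045,.0828),max_speed=.08)
c=report("mid"); a=cv2.resize(c["pixels"][125:275,200:400],None,fx=2,fy=2)
s=snap("scene","pics/s2full.png"); b=cv2.resize(s["pixels"][140:290,230:430],None,fx=2,fy=2)
cv2.imwrite("pics/p3.png",np.vstack([a,b])[:600])
E
```

```text
[-0.53243386 -0.46801167  0.54379123] 0.08374142119792906
0.08 [ 0.03171117 -0.49526049 -0.49125851] 14.1833
0.03 [-0.2824656   0.67215539 -0.519298  ] 15.3333
-0.02 [-0.15224159 -0.0858194  -0.13404688] 16.4833
-0.06 [-0.12756215 -0.83880368  0.47424957] 17.4333
mid blank L [ 0.04954059 -0.15739316] size (93.85639190673828, 143.3685302734375) ang 0.32130303192138765 t 17.8167
```

View pics/p3.png

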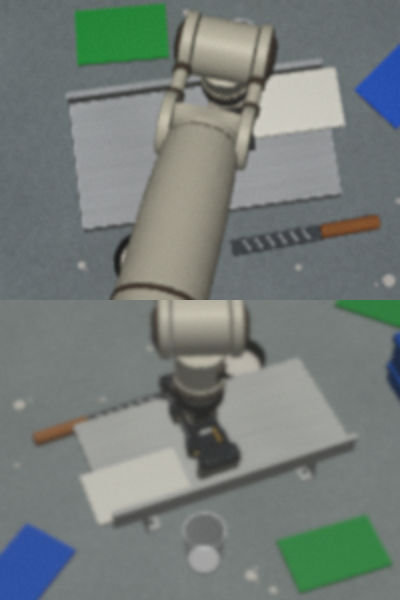

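The blank is still flush, with about 20 mm overhanging, exactly as the finger position predicts. The last 20 mm goes next, then I retract.

```bash
python3 - <<'E'
from h import *
bot.line_to(L2W(.05,-.08,.0828),max_speed=.04); print(fl())
bot.line_to(L2W(.05,-.05,.0828),max_speed=.08)
bot.line_to(L2W(.05,-.05,.2),max_speed=.15)
p=L2W(.05,.16,.22); bot.goto(p,best(p,N))
c=report("end"); a=cv2.resize(c["pixels"][125:275,200:400],None,fx=2,fy=2)
s=snap("scene","pics/s3full.png"); b=cv2.resize(s["pixels"][140:290,230:430],None,fx=2,fy=2)
cv2.imwrite("pics/p4.png",np.vstack([a,b])[:600])
E
```

```text
[ 0.69584085  0.22821196 -1.21254924]
end blank L [ 0.04961863 -0.17129739] size (93.85639190673828, 154.58743286132812) ang 0.32130303192138765 t 21.25
```

View pics/p4.png

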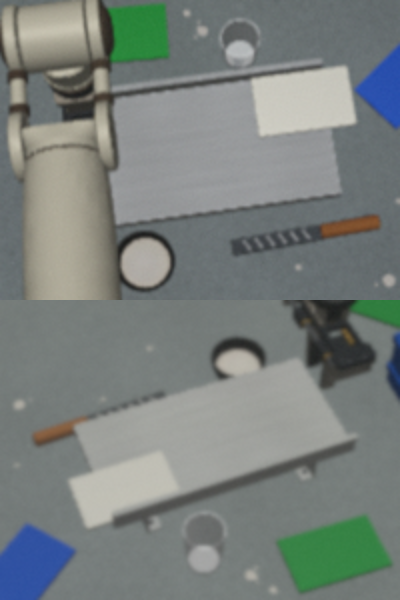

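The blank is square (0.3°), still at the pressed-in x, and sticks out about 40 mm. The bowl, beaker and rasp haven't moved, and the hand is clear.

```bash
python3 -c "
from h import *
print(bot.job_done())"
```

```text
the job is handed in; nothing more can be done
None
```

Job handed in at about 21 s: the blank lies flat and square against the upstand (within about 0.3°), with about 4 cm over the vice-side end, the bowl, beaker and rasp undisturbed, and the hand clear.

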